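# Point out the stray brass sleeve and log the reject

### The arm

A 6-joint arm with a two-finger parallel gripper is mounted at the origin on the work surface. World frame = base frame: x ahead of the robot, y to its left, z up, the work surface at z = 0. Lengths are in m, angles in rad, forces in N, time in s.
With the tool pointing down it reaches from about 0.375 to 0.975 m from the base axis. Payload 3.8 kg.
Tool frame: the origin (TCP) lies midway between the tips of the shut fingers; the grasp point (between the pads) lies 19 mm behind it; x points along the fingers, y is the direction in which the jaws open and shut, and the axes are right-handed (so a half turn about x gives the same grasp; the last joint's range is limited). The gripper opens to 88 mm and grips with 3 to 60 N. Pads are 18 mm wide; open, the fingers measure 123 mm over their backs; the gripper's body (75 mm by 187 mm) begins 45 mm behind the grasp point.
Start: joints at [1.193, 0.264, 1.604, -0, 1.274, -0.037], TCP at [0.226, 0.636, 0.239] pointing down, gripper open.
Joint ranges: [-2.63, 2.63], [-0.94, 2.18], [0.31, 2.57], [-1.31, 4.45], [0, 2.66], [-2.55, 2.55]. Speed limits (rad/s): [2.57, 2.57, 3.14, 3.14, 3.14, 3.14].

### API

Orientations are given as a rotation vector (axis times angle).
In Python, from cell import manip, inverse_kinematics, cams, order gives the robot as it stands. Calls block until the motion is done:
- manip.move_pose(position, orientation): joint-space move of the TCP to a pose.
- manip.move_linear(position, rate=0.15, rot=None): straight line of the TCP; rot=None keeps the orientation; rate is the mean speed in m/s.
- manip.set_joints(angles): joint-space move.
- manip.set_gripper(opening, force=None): finger opening in m; force is the grip in N (None keeps the last); returns when the fingers have stopped.
- manip.dwell(seconds).
- inverse_kinematics(position, orientation): joint angles nearest the present ones, or None.
- manip.state(): the state.
- cams.capture(name): name is "scene" or "top" or "wrist"; returns a dict with "image" (400x640x3 uint8, blue, green, red), "z_map" (400x640 float32, m along the optical axis (not along the pixel's ray), 0 where there is no reading), "intrinsics" (3x3 intrinsics, pixels), "position" and "orientation" of the camera in the world; the wrist camera has in their place "T_tool_cam" (4x4, takes a point from camera to tool coordinates, whose origin is the TCP and whose axes are the tool frame's). Camera axes: x right, y down, z forward; pixel columns grow to the right and rows downward; lengths in m; the calibration is good to about 2 mm. A picture is of the moment at which its call begins: read the wrist's pose just before it.
A pose or a line that the arm cannot do raises manip.IKError and nothing moves.
- order.close_job(): hands the job in, once; it reports no verdict.
The state is a dict: "clock": time; "joint_pos": joint angles; "joint_velocities": joint speeds; "tau": joint torques, N m; "tool_pos": TCP position; "tcp_rot": TCP orientation; "contact_force": force on the tool from outside, world axes, zero at the start; "moment": the same for the moment, N m; "gripper_width": finger opening in m.
Only numpy, scipy, OpenCV 4.12 (cv2) and the standard library are available. Lean on these libraries where they do the work, as an engineer would, in place of code of your own. Each camera call takes 0.05 s, during which the arm holds its last target. There are 200 camera calls.

### The job

One brass sleeve has strayed in among the steel ones on the black inspection pad: point it out to the bench camera by bringing the fingertips straight over it, about two centimetres above its top, and keep them there for at least two seconds; point at none of the steel ones. Then press the red button all the way down with a fingertip, let it come back up and move clear. Do not touch any of the sleeves or the jar, and leave the green button alone.

Things in the scene. Friction and masses are not known exactly. Their poses are not given: they have to be found in the camera images.
- brass_sleeve: plain round sleeve (bushing) of yellow brass, 32 mm outside diameter, 18 mm bore right through, 30 mm tall, standing upright and loose on the black pad; origin at the centre of its underside, z up, so its top centre is 30 mm above the origin. The four sleeves stand in a rough two-by-two pattern about 80 mm apart (at least 65 mm centre to centre), in any order. This is the one to point at
- steel_sleeve_a: plain round sleeve (bushing) of grey steel, 32 mm outside diameter, 18 mm bore right through, 30 mm tall, standing upright and loose on the black pad; origin at the centre of its underside, z up, so its top centre is 30 mm above the origin. The four sleeves stand in a rough two-by-two pattern about 80 mm apart (at least 65 mm centre to centre), in any order
- steel_sleeve_b: plain round sleeve (bushing) of grey steel, 32 mm outside diameter, 18 mm bore right through, 30 mm tall, standing upright and loose on the black pad; origin at the centre of its underside, z up, so its top centre is 30 mm above the origin. The four sleeves stand in a rough two-by-two pattern about 80 mm apart (at least 65 mm centre to centre), in any order
- steel_sleeve_c: plain round sleeve (bushing) of grey steel, 32 mm outside diameter, 18 mm bore right through, 30 mm tall, standing upright and loose on the black pad; origin at the centre of its underside, z up, so its top centre is 30 mm above the origin. The four sleeves stand in a rough two-by-two pattern about 80 mm apart (at least 65 mm centre to centre), in any order
- plate: fixed white plate 210 x 210 mm with a matt black pad 185 x 185 mm on it, pad top 10 mm above the bench; carries the sleeves; origin at the centre of its underside, x and y along its sides, z up
- console: fixed grey box, 90 mm (its x) by 180 mm (its y), 40 mm tall, with the two buttons on its top, 90 mm apart along its y, either one on either side; origin at the centre of its underside, z up
- red_button_base: black housing of the red button, fixed on the console and carrying the button; origin at the centre of its underside, on the button's axis, 40 mm above the bench, z up
- red_button_top (a point): centre of the top face of the red round push button (36 mm diameter; it moves down with the button, which is pressed straight down; z up)
- red_button (a joint): travel of the red button in m: 0 is up, 0.006 fully down; a spring returns it; holding it fully down takes about 5 N
- green_button_top (a point): centre of the top face of the green round push button (36 mm diameter; it moves down with the button, which is pressed straight down; z up)
- green_button (a joint): travel of the green button in m: 0 is up, 0.006 fully down; a spring returns it; holding it fully down takes about 5 N
- jar: small closed jar with a blue cap, 48 mm diameter, 60 mm tall, standing loose on the bench behind the console (its +x side); origin at the centre of its underside, z up
Things that resemble listed ones, but are neither listed nor needed, are in the scene too. Leave any pink look-alike of the jar alone.

How it is judged:
By the outcome, as a careful person would: the job done as asked, in the order asked, and still so for the second after the job is handed in, with the robot touching nothing.
It also fails if it takes over 48 s, if anything falls off the work surface, if the arm or the gripper's body presses on something with over 40 N, if the wrist force passes 120 N, or if a joint passes its speed limit or range.

## Working session

There is one attempt and no reset: what is moved stays moved. The work goes in short steps, each a Python script; the robot and the scene stay as the last script left them, time stands still between calls to the robot, and variables do not carry over. Pictures are saved under pics/ and viewed, about 8 in all and at most 12, crops included, and the job is handed in when it is done.

```bash
mkdir -p pics; python3 - <<'E'
from cell import manip,cams
import cv2,numpy as np
for n in("scene","top"):
    c=cams.capture(n); cv2.imwrite(f"pics/{n}1.png",c["image"]); np.savez(f"{n}.npz",**c)
    print(n,c["intrinsics"],c["position"],c["orientation"])
s=manip.state();print(s["clock"],s["tool_pos"],s["tcp_rot"],s["gripper_width"])
E
```

```text
scene [[516.23389738   0.         322.45049264]
 [  0.         516.23389738 207.76303332]
 [  0.           0.           1.        ]] [1.11835223 0.31492766 0.88575423] [-1.11755784 -2.50125106  0.83918466]
top [[502.93568127   0.         329.80560344]
 [  0.         502.93568127 192.85959785]
 [  0.           0.           1.        ]] [ 0.53478029 -0.09282425  1.23104872] [-2.20504601  2.16334785 -0.06972329]
0.1 [0.22537444 0.63559465 0.23754597] [ 0.26588365  1.55461456 -0.2689584 ] 0.08796533394136746
```

View pics/top1.png

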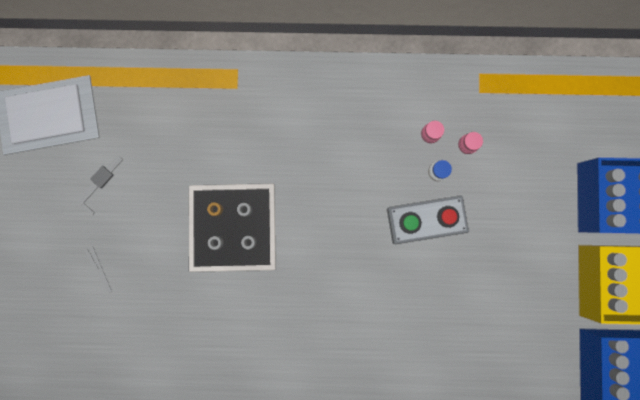

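View pics/scene1.png

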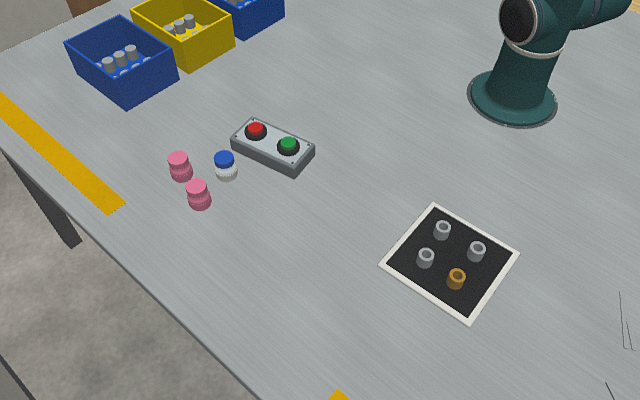

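The top view shows the brass sleeve at about (214,209), back left on the pad. Red is at (449,216) and green at (411,222). The scene view agrees, with brass at (456,278) and red at (256,130).

```bash
cat >loc.py <<'E'
import numpy as np,cv2
from scipy.spatial.transform import Rotation as R
def pts(c,mask,T=None):
    v,u=np.nonzero(mask&(c["z_map"]>0)); z=c["z_map"][v,u]; K=c["intrinsics"]
    p=np.c_[(u-K[0,2])/K[0,0]*z,(v-K[1,2])/K[1,1]*z,z]
    if T is not None: return p@T[:3,:3].T+T[:3,3]
    return p@R.from_rotvec(np.ravel(c["orientation"])).as_matrix().T+np.ravel(c["position"])
def hue(c,lo,hi,win,smin=110,vmin=60):
    h=cv2.cvtColor(c["image"],cv2.COLOR_BGR2HSV); m=cv2.inRange(h,(lo,smin,vmin),(hi,255,255))
    if lo==0: m|=cv2.inRange(h,(172,smin,vmin),(180,255,255))
    w=np.zeros_like(m); x0,y0,x1,y1=win; w[y0:y1,x0:x1]=1
    return (m>0)&(w>0)
def circ(p):
    (x,y),r=cv2.minEnclosingCircle(p[:,:2].astype(np.float32)); return np.round([x,y,r],4)
E
python3 - <<'E'
from loc import *
W={"top":{"brass":(14,28,(195,190,232,228)),"red":(0,6,(430,198,468,235)),"green":(40,85,(395,205,428,240))},
"scene":{"brass":(14,28,(440,260,472,296)),"red":(0,6,(240,115,272,145)),"green":(40,85,(272,130,305,160))}}
for n in W:
    c=dict(np.load(n+".npz"))
    for k,(a,b,w) in W[n].items():
        p=pts(c,hue(c,a,b,w)); zt=np.percentile(p[:,2],90); q=p[p[:,2]>zt-.005]
        print(n,k,len(p),len(q),"z",np.round(np.percentile(p[:,2],[10,50,90]),4),"mean",np.round(q.mean(0),4),"circ",circ(q))
E
```

```text
top brass 113 84 z [0.028  0.0395 0.0426] mean [0.5739 0.188  0.0406] circ [0.5739 0.1884 0.0157]
top red 202 151 z [0.0588 0.0627 0.0661] mean [ 0.566  -0.3633  0.0639] circ [ 0.567  -0.3631  0.018 ]
top green 172 147 z [0.0603 0.0634 0.0659] mean [ 0.5502 -0.2751  0.0639] circ [ 0.55   -0.2753  0.0172]
scene brass 312 149 z [0.0163 0.0348 0.0406] mean [0.5747 0.1877 0.0392] circ [0.5737 0.1876 0.0169]
scene red 164 133 z [0.0552 0.0613 0.0634] mean [ 0.5684 -0.3631  0.0618] circ [ 0.5678 -0.3652  0.0187]
scene green 168 129 z [0.0565 0.0616 0.0642] mean [ 0.5523 -0.2749  0.0623] circ [ 0.5531 -0.2753  0.0178]
```

Both views agree to within 2 mm. The brass sleeve is at (0.574, 0.188) with its top at 0.040; red is at (0.567, -0.364) with its top at about 0.063. I'll shut the fingers and point.

```bash
cat >mv.py <<'E'
from loc import *
from cell import manip,inverse_kinematics,cams,order
def down(a):  # tool x down, jaws along heading a
    y=np.array([np.cos(a),np.sin(a),0]); x=np.array([0,0,-1.]); return R.from_matrix(np.c_[x,y,np.cross(x,y)]).as_rotvec()
E
python3 - <<'E'
from mv import *
s=manip.state(); M=R.from_rotvec(s["tcp_rot"]).as_matrix(); print(np.round(M,3))
manip.set_gripper(0.0)
P=[.574,.188,.16]
o=[(np.abs(np.array(q)-s["joint_pos"]).max(),a,q) for a in np.arange(-3.1,3.1,.2) for q in [inverse_kinematics(P,down(a))] if q is not None]
b=min(o,key=lambda t:abs(t[2][5])+abs(t[2][3])); print(b)
manip.move_pose(P,down(b[1])); s=manip.state(); print(s["clock"],s["tool_pos"],s["contact_force"],s["gripper_width"])
manip.move_linear([.574,.188,.060],rate=.08)
manip.dwell(2.8)
s=manip.state(); print(s["clock"],s["tool_pos"],s["contact_force"],s["gripper_width"])
c=cams.capture("scene"); cv2.imwrite("pics/hover.png",cv2.resize(c["image"][150:350,330:570],None,fx=3,fy=3))
E
```

```text
[[-0.001  0.334  0.942]
 [-0.002  0.942 -0.334]
 [-1.    -0.002 -0.   ]]
(np.float64(0.9178299906886334), np.float64(0.30000000000000293), array([ 2.75278375e-01,  1.91666135e-01,  1.84215675e+00, -4.44089210e-16,
        1.10776976e+00, -2.47216253e-02]))
3.4583 [0.57393743 0.18898585 0.16023385] [0.53811632 0.18875419 0.3313499 ] 0.0007123503395053178
7.6583 [0.57396741 0.18800851 0.05996842] [-0.45978919 -0.0403481   0.27431841] 0.0006932638746893995
```

View pics/hover.png

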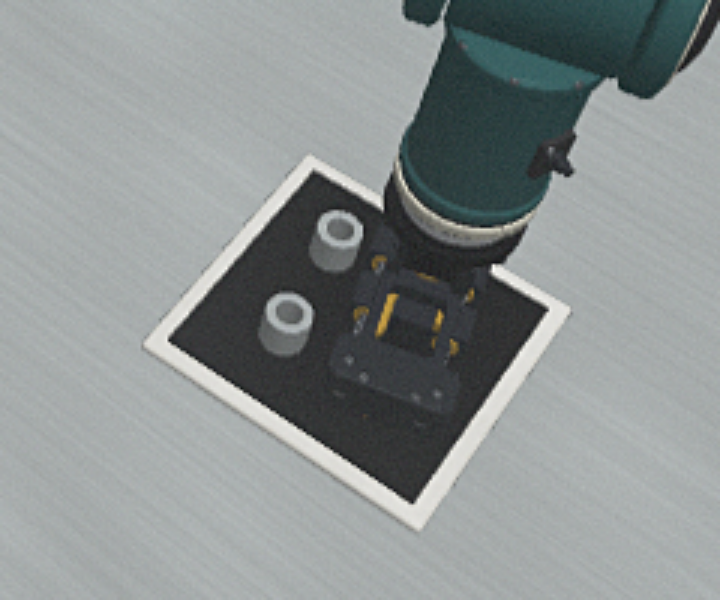

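The gripper hides the brass sleeve in this view, as expected, and the two visible steel sleeves stand undisturbed at (338,235) and (287,320). I'll check through the wrist camera, then rise and press the button, watching the force.

```bash
python3 - <<'E'
from mv import *
c=cams.capture("wrist"); cv2.imwrite("pics/wrist.png",c["image"])
manip.move_linear([.574,.188,.18],rate=.15)
B=[.567,-.3635]
# jaw heading = base heading so that the last joint stays near zero
q0=np.array(manip.state()["joint_pos"]); a=.3-.02+np.arctan2(B[1],B[0])-q0[0]
manip.move_pose(B+[.16],down(a)); print(manip.state()["tool_pos"],manip.state()["joint_pos"])
manip.move_linear(B+[.075],rate=.08)
manip.dwell(.3)
f0=manip.state()["contact_force"][2]; z=.070
while z>.046:
    manip.move_linear(B+[z],rate=.02); s=manip.state(); f=s["contact_force"][2]-f0
    print(round(z,4),round(s["tool_pos"][2],4),round(f,2))
    if f>14: break
    z-=.001
manip.dwell(.4); s=manip.state(); print("held",s["clock"],s["tool_pos"],s["contact_force"]-np.array([0,0,f0]))
manip.move_linear(B+[.18],rate=.06)
s=manip.state(); print(s["clock"],s["tool_pos"],s["contact_force"])
E
```

```text
[ 0.56755587 -0.36239876  0.16005269] [-6.05434345e-01  3.16229028e-01  1.68608698e+00  3.97305480e-04
  1.13931199e+00 -4.16553266e-02]
0.07 0.0696 -0.34
0.069 0.069 -0.39
0.068 0.0679 -0.02
0.067 0.0669 -0.69
0.066 0.0659 -0.92
0.065 0.0649 -0.52
0.064 0.0639 -0.91
0.063 0.0629 0.12
0.062 0.0622 1.25
0.061 0.0612 1.52
0.06 0.0602 2.04
0.059 0.0592 2.19
0.058 0.0582 2.85
0.057 0.0572 4.93
0.056 0.0565 6.0
0.055 0.0564 9.91
0.054 0.0563 13.81
0.053 0.0562 19.36
held 17.2667 [ 0.56725881 -0.36369622  0.05620079] [-4.78981304  3.79515485 17.88056695]
19.5333 [ 0.56683498 -0.3633552   0.17956091] [ 0.81319228 -1.03156213 -0.14893219]
```

View pics/wrist.png

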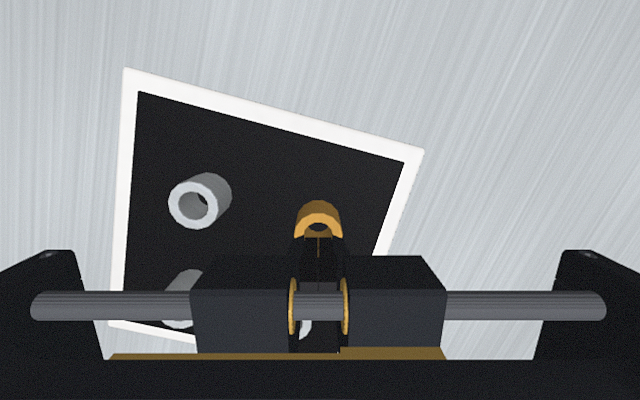

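The wrist view shows the fingertips centred over the brass sleeve at about (318,220). The press hit a hard stop after 6 mm. I'll move clear and check.

```bash
python3 - <<'E'
from mv import *
manip.move_pose([.47,0,.25],down(np.pi/2))
s=manip.state(); print(s["clock"],s["tool_pos"])
manip.dwell(.5)
c=cams.capture("scene"); cv2.imwrite("pics/end.png",c["image"])
o=dict(np.load("scene.npz"))
for k,a,b,w in(("brass",14,28,(440,260,472,296)),("red",0,6,(240,115,272,145)),("green",40,85,(272,130,305,160)),("jar",100,125,(210,145,240,175))):
    for x in(o,c):
        p=pts(x,hue(x,a,b,w)); print(k,len(p),np.round(p.mean(0),4))
E
```

```text
20.9583 [ 4.70273375e-01 -3.30727163e-04  2.50039571e-01]
brass 312 [0.5769 0.1882 0.0312]
brass 312 [0.5771 0.1882 0.0315]
red 164 [ 0.5695 -0.3616  0.0605]
red 165 [ 0.5697 -0.3615  0.0607]
green 168 [ 0.5539 -0.2734  0.0609]
green 168 [ 0.5537 -0.2739  0.0607]
jar 302 [ 0.6805 -0.3448  0.058 ]
jar 302 [ 0.6803 -0.3449  0.0578]
```

View pics/end.png

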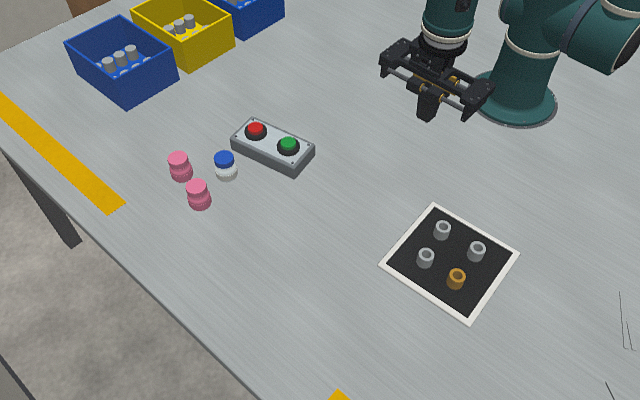

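The final view matches the first one: sleeves and jar are where they were, red is back up at (256,130), and the arm is clear.

```bash
python3 -c "
from cell import order,manip
order.close_job(); print(manip.state()['clock'])"
```

```text
the job is handed in; nothing more can be done
the job is handed in; nothing more can be done
```

The job is done and handed in at about 21 s on the robot's clock, well under the 48 s limit.

- **Pointing:** I held the shut fingertips over the brass sleeve at (0.574, 0.188), 2 cm above its top, for about 2.8 s. The wrist camera showed them centred over it. Travel to and from it was at least 12 cm above the sleeve tops.
- **Button:** I pressed the red button down until it stopped. That was after about 6 mm, with a peak force of about 19 N. I then released it and moved the arm clear.
- **Last checks:** The final scene picture put the brass sleeve, both buttons and the jar within about 0.5 mm of where they started, with red back up. The steel sleeves looked unmoved by eye, though I didn't measure them.

No check failed. The scene camera could not see the brass sleeve during the pointing because the gripper hid it, so I relied on the wrist camera there.

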